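Pin the hinge of a two-panel table screen

ROBOT

A 6-joint arm with a two-finger parallel gripper is mounted at the origin on the work surface; the furniture and walls round the work are solid. World frame = base frame: x ahead of the robot, y to its left, z up, the work surface at z = 0. Lengths are in m, angles in rad, forces in N, time in s.
With the tool pointing down it reaches from about 0.275 to 0.825 m from the base axis. Payload 4.9 kg.
Tool frame: the origin (TCP) lies at the very end of the fingers, on their centre line; the grasp point (between the pads) lies 19 mm behind it; z points along the fingers, y is the line along which they close (so a half turn about z gives the same grasp; the last joint's range is limited). The gripper opens to 85 mm and grips with 20 to 120 N. Pads are 22 mm wide; open, the fingers measure 114 mm over their backs; the gripper's body (76 mm by 85 mm) begins 54 mm behind the grasp point. The pads swing forward as they close: fully open they stand 13 mm farther back than shut.
Start: joints at [-1.379, 0.326, -0.193, 1.052, 0, 1.437], TCP at [0.176, -0.521, 0.206] pointing down, gripper open.
Joint ranges: [-2.65, 2.65], [-0.97, 1.79], [-1.3, 1.35], [-1.93, 2.1], [-1.47, 1.37], [-3.14, 3.14]. Speed limits (rad/s): [2.57, 2.57, 3.14, 3.14, 3.14, 3.14].

INTERFACE

Orientations are given as a rotation vector (axis times angle).
In Python, from workcell import robot gives the robot as it stands. The module is installed in compiled form; this text tells all that it offers.
- The arm moves only by the tool drive_tool, never from a script. Its argument "deltas" is a list of rows, each an object with "jaw": the finger opening in m, from 0 to 0.0854; "translation": the shift along the tool's x, y, z in m, a list of three; "delta_rot": the turn, a rotation vector about the tool's x, y, z in rad, a list of three. A call has 1 to 8 rows; each row is the pose to reach, as a shift and turn from the pose commanded when the call began, along the tool's axes at that moment; what a row does not reach only later rows make up. A row lasts 1/12 s, in which the tool goes at most 41.7 mm and 7.16 degrees, less where a joint would pass 70% of its speed; a pose out of reach is approached as far as the arm can. A call with a gripper value outside its range is refused whole. The fingers move at their own pace and stop on an object; "newtons" is the grip in N (left out, the last holds). Time passes only in rows, so rows that repeat a pose let the fingers close. It gives the time, the measured TCP pose, the force, the opening and the grip force at its end, in the units of the state.
- robot.state(): the state, without advancing time (a new reading comes with each control period).
- robot.capture(name): name is "side" or "top" or "wrist"; returns (picture, depth): 400x640x3 uint8, red, green, blue; 400x640 float32, m along the optical axis (not along the pixel's ray), 0 where there is no reading.
- robot.calibration(name): a dict with "fovy" (degrees; the focal length in pixels is half the picture's height over the tangent of half this angle, whatever the lens; pixels are square), "cx", "cy" (the principal point, pixels), "rvec" (rotation vector, rad) and "tvec" (3), from world to camera coordinates, as OpenCV has them. Camera axes: x right, y down, z forward; pixel columns grow to the right and rows downward; lengths in m; the calibration is good to about 2 mm. A picture is of the moment at which its call begins: read the wrist's pose just before it. calibration takes no time and is no camera call; for the wrist camera it gives the pose at the moment of the call.
- robot.finish_job(): hands the job in; it is judged then, once.
The state is a dict: "clock": time; "joint_pos": joint angles; "dq": joint speeds; "joint_torque": joint torques, N m; "tcp_pos": TCP position; "tool_rot": TCP orientation; "ft_force": force on the tool from outside, world axes, zero at the start; "wrist_torque": the same for the moment, N m; "gripper_width": finger opening in m; "gripper_force": force on a finger pad.
Only numpy, scipy, OpenCV 4.12 (cv2) and the standard library are available. Lean on these libraries where they do the work, as an engineer would, in place of code of your own. Each camera call takes 0.05 s, during which the arm holds its last target. There are 200 camera calls.

TASK

The two glass panels of the small folding screen stand on their assembly board with their hinge knuckles in line, one above the other. Take the long pin (the one with the tall wooden knob) from the rack and push it straight down through both knuckles until its collar sits on the upper knuckle, then let go of it. Leave the short pin in the rack.

Things in the scene. Friction and masses are not known exactly. Their poses are not given: they have to be found in the camera images.
- hinge_mouth (a point): Centre of the top of the upper hinge knuckle, 96 mm above the table. Hinge axis vertical through it. Two fixed steel barrels: upper 56 to 96 mm above the table, bore 20 mm, flared to 30 mm at its top, rim 37 mm outside; lower 14 to 52 mm, bore 20 mm. A friction plug in the lower one stops the pin 18 mm short of home; pushed with about 4 N it slides down and stays (no spring).
- screen: The fixed screen; origin on the hinge axis at table height, z up. Two panels, 72 mm tall dark wood frames with coloured glass, run from the hinge at +55 and -55 degrees from the x axis, out to 106 mm; tops 84 mm above the table. They stand on a plywood board 125 x 230 x 12 mm.
- long_pin_knob (a point): Long pin: centre of its wooden knob, 24 mm diameter, 50 mm tall; z up. Below it a steel collar 36 mm wide, 4 mm thick, underside 29 mm below this point; then a shank 12 mm thick, 80 mm long, its last 18 mm tapered to a 4 mm tip. About 0.12 kg. Starts upright in a hole of a fixed light wood rack, collar on the rack's top, 95 mm above the table. Home: 29 mm above hinge_mouth.
- short_pin_knob (a point): Short pin, to be left alone: centre of its wooden knob, 24 mm diameter and 24 mm tall; same collar, shank only 36 mm long. It stands in the rack's other hole, 100 mm from the long pin; this point is 111 mm above the table.
Not all that is in view belongs to the job. What is shaped like the part that bears long_pin_knob but green or pink is not meant.

How it is judged:
By the outcome, as a careful person would: the job done as asked, in the order asked, and still so for the second after the job is handed in, with the robot touching nothing.
It also fails if it takes over 40 s, if anything falls off the work surface, if the arm or the gripper's body presses on something with over 40 N, if the wrist force passes 120 N, or if a joint passes its speed limit or range.

## Working session

There is one attempt and no reset: what is moved stays moved. The work goes in short steps, Python scripts to look and compute and a tool call to move; the robot and the scene stay as the last step left them, time stands still between calls to the robot, and variables do not carry over. Pictures are saved under pics/ and viewed, at most 10 in all, crops included, and the job is handed in when it is done.

Besides the shell and the picture viewer there is one more tool, called by a JSON object that holds its "name" and its "arguments". drive_tool: Moves the arm, as the interface text tells. Its arguments: {"type":"object","properties":{"deltas":{"type":"array","items":{"type":"object","properties":{"jaw":{"type":"number"},"translation":{"type":"array","items":{"type":"number"}},"delta_rot":{"type":"array","items":{"type":"number"}}}}},"newtons":{"type":"number"}},"required":["deltas"]}

```bash
mkdir -p pics
cat > h.py <<'E'
import numpy as np, cv2
from workcell import robot
def cal(n):
    c=robot.calibration(n); f=200/np.tan(np.radians(c["fovy"])/2)
    R=cv2.Rodrigues(np.array(c["rvec"],float))[0]; t=np.array(c["tvec"],float)
    return f,c["cx"],c["cy"],R,t
def ray(C,u,v):
    f,cx,cy,R,t=C; return -R.T@t, R.T@np.array([(u-cx)/f,(v-cy)/f,1])
def onplane(C,u,v,z):
    o,d=ray(C,u,v); return o+d*(z-o[2])/d[2]
def pts(C,D):
    f,cx,cy,R,t=C; v,u=np.mgrid[:400,:640]
    P=np.stack([(u-cx)/f*D,(v-cy)/f*D,D],-1); return (P-t)@R
def proj(C,p):
    f,cx,cy,R,t=C; q=R@np.array(p)+t; return q[0]/q[2]*f+cx,q[1]/q[2]*f+cy
E
python3 - <<'E'
from h import *
print(robot.state())
for n in ["top","side"]:
    C=cal(n); p,d=robot.capture(n); np.savez(n+".npz",p=p,d=d); print(n,-C[3].T@C[4],C[0],C[3][2],robot.calibration(n))
    cv2.imwrite(f"pics/{n}0.png",p[...,::-1])
E
```

```text
{'clock': 0.0, 'joint_pos': array([-1.37921113e+00,  3.26936959e-01, -1.93585139e-01,  1.05200311e+00,
        2.64144797e-05,  1.43659794e+00]), 'dq': array([ 0.0009619 ,  0.00189616,  0.00128982,  0.00102855, -0.00125163,
        0.00143637]), 'joint_torque': array([ 1.35093605e-04, -4.43395078e+01,  2.62440830e+01,  1.52189692e-02,
       -8.78450055e-05, -2.90807037e-06]), 'tcp_pos': array([ 0.17592813, -0.52044445,  0.20550517]), 'tool_rot': array([-3.09829960e+00, -5.09199179e-01,  3.64180510e-05]), 'ft_force': array([ 0.76067033, -0.39067256,  0.17903571]), 'wrist_torque': array([ 0.02791355, -0.05607986, -0.03440646]), 'gripper_force': 0.0, 'gripper_width': 0.08562070392139039}
top [ 0.33648164 -0.03290686  1.09506202] 378.0024649391809 [ 0.18075749  0.01168076 -0.98345833] {'fovy': 55.766372345875986, 'cx': 323.3319069010885, 'cy': 200.04430238009022, 'rvec': array([ 2.12151861, -2.1203189 ,  0.18085252]), 'tvec': array([-0.02077081,  0.52890284,  1.01651067])}
side [ 0.56165576 -0.99240072  0.66312518] 399.284940914106 [-0.04436589  0.86421936 -0.50115523] {'fovy': 53.21215942690972, 'cx': 315.49877491283956, 'cy': 204.23476753397384, 'rvec': array([ 2.09570462,  0.03524043, -0.04164949]), 'tvec': array([-0.50885057,  0.07171531,  1.21489893])}
```

View pics/top0.png

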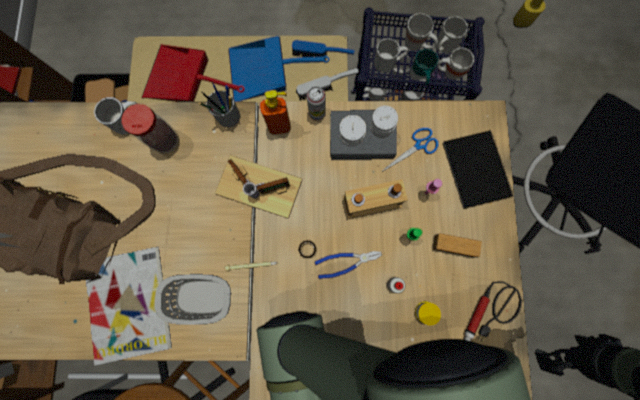

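View pics/side0.png

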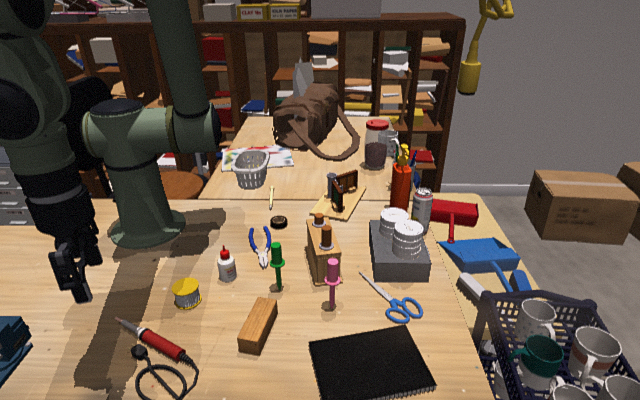

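The top view shows the rack at about (375,198), with pin knobs at (357,199) and (397,189). The hinge barrel is near (250,188) on the board. The side view shows the knob nearer the camera at (326,235) as the taller, long pin, and the screen at (340,195). The green and pink pins are decoys.

Run:
```python
from h import *
T=np.load("top.npz");S=np.load("side.npz");CT,CS=cal("top"),cal("side")
P=pts(CT,T["d"])
for u,v in [(397,189),(357,199),(250,188),(250,190),(375,197)]: print(u,v,P[v,u].round(3))
print("long",onplane(CT,397,188,.149),"short",onplane(CT,357,199,.123),"hinge",onplane(CT,250,188,.096))
for k,z in (((397,188),.149),((357,199),.123),((250,188),.096)): print(proj(CS,onplane(CT,*k,z)))
a=T["p"][130:230,200:450,::-1]; b=S["p"][160:290,290:400,::-1]
a=cv2.resize(a,None,fx=3,fy=3,interpolation=2); b=cv2.resize(b,None,fx=2.3,fy=2.3,interpolation=2)
o=np.zeros((600,800,3),np.uint8); o[:300,:750]=a; o[300:300+b.shape[0],:b.shape[1]]=b; cv2.imwrite("pics/crop.png",o)
# highest points in the areas
for n,(r,c) in {"hinge":(slice(150,215),slice(215,300)),"rack":(slice(170,220),slice(340,410))}.items():
    Q=P[r,c].reshape(-1,3)
    for lo,hi in ((.04,.08),(.08,.09),(.09,.102),(.102,.13),(.13,.17)):
        m=(Q[:,2]>lo)&(Q[:,2]<hi); print(n,lo,hi,m.sum(),Q[m].mean(0).round(4) if m.any() else "",np.ptp(Q[m],axis=0).round(3) if m.any() else "")
```

```text
397 189 [ 0.539 -0.21   0.15 ]
357 199 [ 0.518 -0.109  0.123]
250 188 [0.56  0.184 0.064]
250 190 [0.559 0.188 0.045]
375 197 [ 0.529 -0.16   0.094]
long [ 0.54154658 -0.20977998  0.149     ] short [ 0.51787478 -0.10935179  0.123     ] hinge [0.5533887  0.17772073 0.096     ]
(np.float64(324.4542580280763), np.float64(226.581837115885))
(np.float64(316.26155681257535), np.float64(213.5955746353476))
(np.float64(330.91985282891613), np.float64(174.65825160711864))
hinge 0.04 0.08 167 [0.5639 0.1504 0.0603] [0.098 0.16  0.04 ]
hinge 0.08 0.09 293 [0.5814 0.169  0.0834] [0.098 0.166 0.01 ]
hinge 0.09 0.102 60 [0.5531 0.1817 0.0946] [0.034 0.033 0.008]
hinge 0.102 0.13 0  
hinge 0.13 0.17 0  
rack 0.04 0.08 35 [ 0.5116 -0.1174  0.061 ] [0.049 0.165 0.037]
rack 0.08 0.09 42 [ 0.5117 -0.1551  0.0874] [0.074 0.165 0.009]
rack 0.09 0.102 1114 [ 0.5306 -0.1606  0.0945] [0.09  0.166 0.012]
rack 0.102 0.13 99 [ 0.5238 -0.1363  0.1185] [0.037 0.124 0.027]
rack 0.13 0.17 82 [ 0.5413 -0.2103  0.1455] [0.021 0.023 0.021]
```

View pics/crop.png

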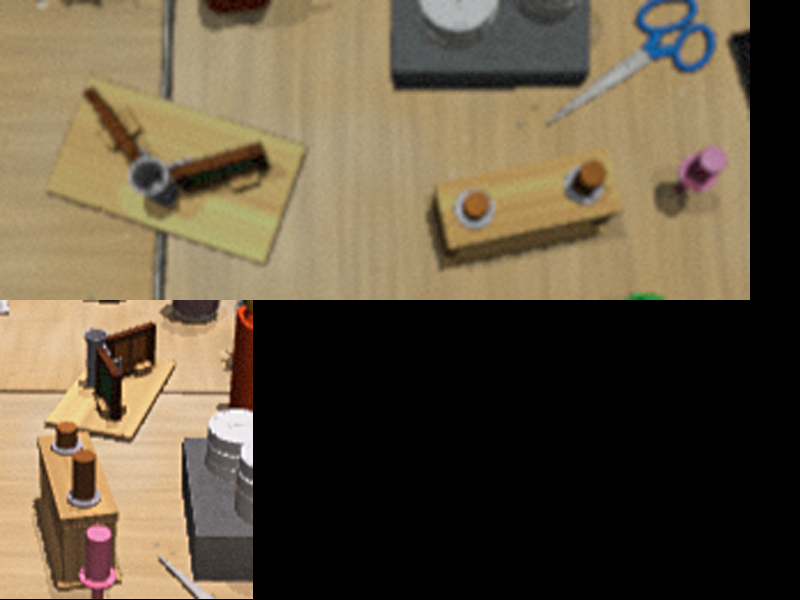

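The hinge is at about (0.553, 0.180) and the long pin at (0.541, -0.210), with its top at 0.149 as expected. I'll approach the pin at a raised height and turn the gripper.

{"name": "drive_tool", "arguments": {"deltas": [{"jaw": 0.085,"translation": [0.037,-0.015,-0.005],"delta_rot": [0,0,-0.12]},{"jaw": 0.085,"translation": [0.074,-0.03,-0.01],"delta_rot": [0,0,-0.24]},{"jaw": 0.085,"translation": [0.111,-0.045,-0.015],"delta_rot": [0,0,-0.36]},{"jaw": 0.085,"translation": [0.148,-0.06,-0.02],"delta_rot": [0,0,-0.48]},{"jaw": 0.085,"translation": [0.185,-0.075,-0.025],"delta_rot": [0,0,-0.6]},{"jaw": 0.085,"translation": [0.222,-0.09,-0.03],"delta_rot": [0,0,-0.72]},{"jaw": 0.085,"translation": [0.259,-0.105,-0.035],"delta_rot": [0,0,-0.84]},{"jaw": 0.085,"translation": [0.296,-0.12,-0.04],"delta_rot": [0,0,-0.96]}]}}

```text
clock: 0.77
tcp_pos: [0.4191, -0.3109, 0.2463]
tool_rot: [-2.509, -1.89, 0.0]
ft_force: [1.3, -1.6, 0.2]
gripper_width: 0.0853
gripper_force: 0.0
```

```bash
cat >> h.py <<'E'
def to(target):
    s=robot.state(); R=cv2.Rodrigues(s["tool_rot"])[0]
    print("t",s["clock"],"tcp",s["tcp_pos"].round(4),"R",R.round(3).tolist(),"q",s["joint_pos"].round(2),"F",s["ft_force"].round(1),"w",s["gripper_width"],s["gripper_force"])
    return (R.T@(np.array(target)-s["tcp_pos"])).round(4)
E
python3 - <<'E'
from h import *
print(to([.541,-.210,.24])); C=cal("wrist"); p,d=robot.capture("wrist"); cv2.imwrite("pics/w1.png",p[...,::-1])
print(-C[3].T@C[4],C[3][2],proj(C,[.541,-.21,.149]),proj(C,[.541,-.21,.099]))
E
```

```text
t 0.7667 tcp [ 0.4191 -0.3109  0.2463] R [[0.276, 0.961, -0.0], [0.961, -0.276, 0.0], [0.0, -0.0, -1.0]] q [-0.78  0.25 -0.19  1.13 -0.    1.07] F [ 1.3 -1.6  0.2] w 0.08531026710974036 0.0
[0.1306 0.0894 0.0063]
[ 0.44132933 -0.23760305  0.4143318 ] [-0.08390977 -0.28720697 -0.9541862 ] (np.float64(452.52400808633587), np.float64(1.3411976575242477)) (np.float64(430.1493339690895), np.float64(15.707777980489908))
```

View pics/w1.png

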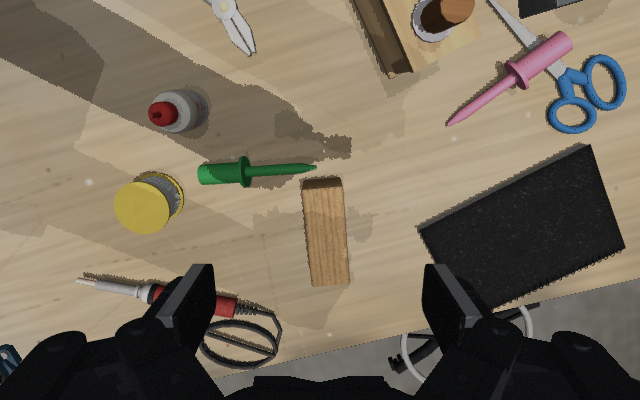

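The wrist view shows the long pin's knob at about (455,8), where the estimate projects (452,1). I'll move over it.

{"name": "drive_tool", "arguments": {"deltas": [{"jaw": 0.085,"translation": [0.03,0.022,0]},{"jaw": 0.085,"translation": [0.06,0.044,0]},{"jaw": 0.085,"translation": [0.09,0.066,0]},{"jaw": 0.085,"translation": [0.12,0.089,0]},{"jaw": 0.085,"translation": [0.12,0.089,0]}]}}

```text
$.deltas[0]: bad value
```

Run:
```python
from h import *
print(to([.541,-.210,.24])); C=cal("wrist"); p,d=robot.capture("wrist"); cv2.imwrite("pics/w2.png",p[...,::-1])
P=pts(C,d)
m=(P[...,2]>.146)&(P[...,2]<.152)&(np.hypot(P[...,0]-.541,P[...,1]+.21)<.03)
print(m.sum(),P[m].mean(0),np.ptp(P[m],axis=0),(P[m].max(0)+P[m].min(0))/2)
c,r=cv2.minEnclosingCircle(np.argwhere(m)[:,::-1].astype(np.float32)); print(c,r,onplane(C,*c,.149), proj(C,[.541,-.21,.149]))
```

```text
t 0.8167 tcp [ 0.4244 -0.3063  0.2473] R [[0.265, 0.964, 0.005], [0.964, -0.265, 0.003], [0.004, 0.004, -1.0]] q [-0.77  0.25 -0.19  1.13  0.01  1.07] F [4.  2.5 1.3] w 0.08561154659055778 0.0
[0.1237 0.0869 0.0082]
1035 [ 0.5430412  -0.21250941  0.14913235] [0.02303913 0.02300222 0.00569484] [ 0.5436154  -0.21245177  0.14894828]
(450.49237060546875, 16.885496139526367) 19.888044357299805 [ 0.5436206  -0.21250337  0.149     ] (np.float64(446.02781567356436), np.float64(14.054482737964577))
```

View pics/w2.png

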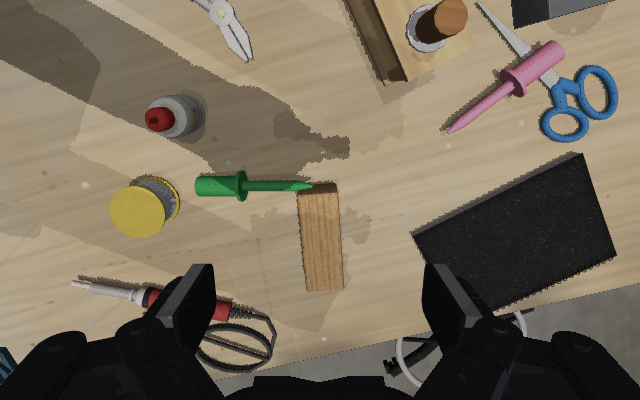

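The move was refused because every row needs delta_rot. The picture still shows the knob at (450,17). I'll resend.

{"name": "drive_tool", "arguments": {"deltas": [{"jaw": 0.085,"translation": [0.03,0.022,0],"delta_rot": [0,0,0]},{"jaw": 0.085,"translation": [0.06,0.044,0],"delta_rot": [0,0,0]},{"jaw": 0.085,"translation": [0.09,0.066,0],"delta_rot": [0,0,0]},{"jaw": 0.085,"translation": [0.12,0.087,0],"delta_rot": [0,0,0]},{"jaw": 0.085,"translation": [0.12,0.087,0],"delta_rot": [0,0,0]},{"jaw": 0.085,"translation": [0.12,0.087,0],"delta_rot": [0,0,0]}]}}

```text
clock: 1.37
tcp_pos: [0.5356, -0.2211, 0.2454]
tool_rot: [-2.512, -1.885, 0.002]
ft_force: [-0.5, -0.9, 0.3]
gripper_width: 0.0849
gripper_force: 0.0
```

Run:
```python
from h import *
C=cal("wrist"); p,d=robot.capture("wrist"); cv2.imwrite("pics/w3.png",p[...,::-1])
P=pts(C,d)
m=(P[...,2]>.146)&(P[...,2]<.152)&(np.hypot(P[...,0]-.541,P[...,1]+.21)<.03)
c,r=cv2.minEnclosingCircle(np.argwhere(m)[:,::-1].astype(np.float32)); q=onplane(C,*c,.149); print(c,r,q,P[m].mean(0),np.ptp(P[m],axis=0))
print(to([q[0],q[1],.110]))
```

```text
(324.5309143066406, 176.7371063232422) 15.533267974853516 [ 0.54393809 -0.21135848  0.149     ] [ 0.54401011 -0.21148656  0.14924899] [0.02310292 0.02323638 0.0052951 ]
t 1.4167 tcp [ 0.5348 -0.222   0.2455] R [[0.281, 0.96, -0.002], [0.96, -0.281, 0.0], [-0.0, -0.002, -1.0]] q [-0.52  0.36 -0.04  1.17 -0.    1.34] F [-0.3  0.4  0.3] w 0.08493903025300319 0.0
[0.0128 0.006  0.1355]
```

{"name": "drive_tool", "arguments": {"deltas": [{"jaw": 0.085,"translation": [0.013,0.006,0.03],"delta_rot": [0,0,0]},{"jaw": 0.085,"translation": [0.013,0.006,0.06],"delta_rot": [0,0,0]},{"jaw": 0.085,"translation": [0.013,0.006,0.09],"delta_rot": [0,0,0]},{"jaw": 0.085,"translation": [0.013,0.006,0.12],"delta_rot": [0,0,0]},{"jaw": 0.085,"translation": [0.013,0.006,0.134],"delta_rot": [0,0,0]},{"jaw": 0.06,"translation": [0.013,0.006,0.134],"delta_rot": [0,0,0]},{"jaw": 0.05,"translation": [0.013,0.006,0.134],"delta_rot": [0,0,0]}], "newtons": 40}}

```text
clock: 2.0
tcp_pos: [0.5431, -0.2122, 0.1119]
tool_rot: [-2.515, -1.879, 0.002]
ft_force: [0.3, 0.2, 0.6]
gripper_width: 0.0634
gripper_force: 0.0
```

{"name": "drive_tool", "arguments": {"deltas": [{"jaw": 0.03,"translation": [0,0,0],"delta_rot": [0,0,0]},{"jaw": 0.02,"translation": [0,0,0],"delta_rot": [0,0,0]},{"jaw": 0.015,"translation": [0,0,0],"delta_rot": [0,0,0]},{"jaw": 0.015,"translation": [0,0,0],"delta_rot": [0,0,0]},{"jaw": 0.015,"translation": [0,0,0],"delta_rot": [0,0,0]}]}}

```text
clock: 2.42
tcp_pos: [0.5453, -0.2117, 0.114]
tool_rot: [2.513, 1.882, 0.001]
ft_force: [-1.8, -0.3, 5.3]
gripper_width: 0.0219
gripper_force: 38.9
```

Run:
```python
from h import *
print(to([.544,-.2114,.25]))
```

```text
t 2.4167 tcp [ 0.5453 -0.2117  0.114 ] R [[0.281, 0.96, 0.002], [0.96, -0.281, -0.002], [-0.001, 0.002, -1.0]] q [-0.5   0.46 -0.23  0.87 -0.    1.36] F [-1.8 -0.3  5.3] w 0.02185098314388171 38.900856110153654
[-0.0002 -0.0011 -0.136 ]
```

{"name": "drive_tool", "arguments": {"deltas": [{"jaw": 0.015,"translation": [0,0,-0.01],"delta_rot": [0,0,0]},{"jaw": 0.015,"translation": [0,0,-0.035],"delta_rot": [0,0,0]},{"jaw": 0.015,"translation": [0,0,-0.065],"delta_rot": [0,0,0]},{"jaw": 0.015,"translation": [0,0,-0.095],"delta_rot": [0,0,0]},{"jaw": 0.015,"translation": [0,0,-0.125],"delta_rot": [0,0,0]},{"jaw": 0.015,"translation": [0,0,-0.14],"delta_rot": [0,0,0]},{"jaw": 0.015,"translation": [0,0,-0.14],"delta_rot": [0,0,0]}]}}

```text
clock: 3.0
tcp_pos: [0.547, -0.2122, 0.2575]
tool_rot: [2.508, 1.879, 0.006]
ft_force: [1.0, -1.0, -1.7]
gripper_width: 0.0219
gripper_force: 39.8
```

Run:
```python
from h import *
print(to([.553,.181,.252])); CS=cal("side"); p,d=robot.capture("side")
cv2.imwrite("pics/s2.png",cv2.resize(p[80:300,220:440,::-1],None,fx=2.7,fy=2.7,interpolation=2))
```

```text
t 3.0 tcp [ 0.547  -0.2122  0.2575] R [[0.281, 0.96, 0.007], [0.96, -0.281, -0.004], [-0.002, 0.008, -1.0]] q [-0.5   0.36 -0.01  1.19  0.    1.36] F [ 1.  -1.  -1.7] w 0.021872857168624974 39.772088324789365
[ 0.379  -0.1046  0.004 ]
```

View pics/s2.png

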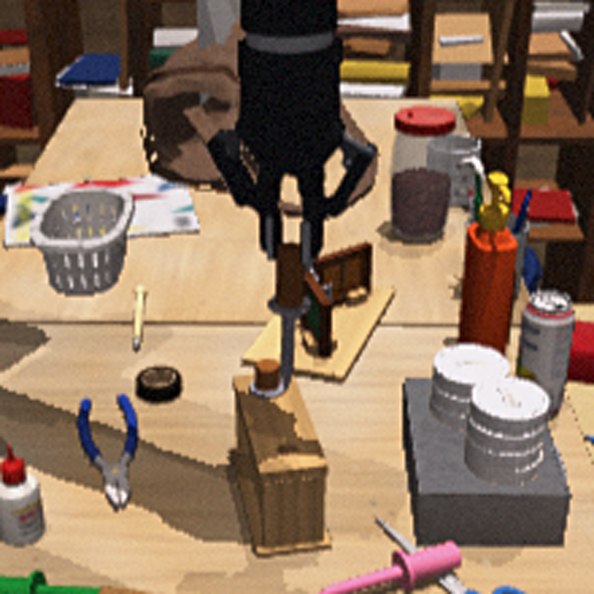

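The pin hangs upright in the gripper: knob at (288,275) in the crop, tip near (285,380), clear of the rack. I'll travel to just short of the hinge.

{"name": "drive_tool", "arguments": {"deltas": [{"jaw": 0.015,"translation": [0.02,-0.006,0],"delta_rot": [0,0,0]},{"jaw": 0.015,"translation": [0.058,-0.016,0],"delta_rot": [0,0,0]},{"jaw": 0.015,"translation": [0.097,-0.027,0],"delta_rot": [0,0,0]},{"jaw": 0.015,"translation": [0.136,-0.038,0],"delta_rot": [0,0,0]},{"jaw": 0.015,"translation": [0.175,-0.049,0],"delta_rot": [0,0,0]},{"jaw": 0.015,"translation": [0.214,-0.06,0],"delta_rot": [0,0,0]},{"jaw": 0.015,"translation": [0.253,-0.071,0],"delta_rot": [0,0,0]},{"jaw": 0.015,"translation": [0.285,-0.08,0],"delta_rot": [0,0,0]}]}}

```text
clock: 3.72
tcp_pos: [0.5464, 0.0876, 0.2504]
tool_rot: [-2.511, -1.884, 0.003]
ft_force: [1.5, -0.2, -2.5]
gripper_width: 0.0217
gripper_force: 39.7
```

{"name": "drive_tool", "arguments": {"deltas": [{"jaw": 0.015,"translation": [0.01,-0.003,0],"delta_rot": [0,0,0]},{"jaw": 0.015,"translation": [0.01,-0.003,0],"delta_rot": [0,0,0]},{"jaw": 0.015,"translation": [0.01,-0.003,0],"delta_rot": [0,0,0]}]}}

```text
clock: 3.97
tcp_pos: [0.5471, 0.0955, 0.2509]
tool_rot: [-2.512, -1.885, 0.004]
ft_force: [-0.8, -0.5, -1.5]
gripper_width: 0.0216
gripper_force: 39.8
```

Run:
```python
from h import *
C=cal("wrist"); print(to([.553,.181,.252])); p,d=robot.capture("wrist"); cv2.imwrite("pics/w4.png",p[...,::-1])
np.savez("w4.npz",p=p,d=d,f=C[0],cx=C[1],cy=C[2],R=C[3],t=C[4])
P=pts(C,d)
m=(P[...,2]>.0945)&(P[...,2]<.0985)&(np.hypot(P[...,0]-.553,P[...,1]-.181)<.03)
c,r=cv2.minEnclosingCircle(np.argwhere(m)[:,::-1].astype(np.float32)); q=onplane(C,*c,.096); print(m.sum(),c,r,q,P[m].mean(0),np.ptp(P[m],axis=0))
# pin in hand
for z in (.147,.167,.18,.20): 
    for s in range(1):pass
k=(P[...,2]>.15)&(np.hypot(P[...,0]-robot.state()["tcp_pos"][0],P[...,1]-robot.state()["tcp_pos"][1])<.012)&(P[...,2]<.25)
print(k.sum(), P[k].mean(0) if k.any() else "", np.argwhere(k).mean(0))
```

```text
t 3.9667 tcp [0.5471 0.0955 0.2509] R [[0.28, 0.96, -0.002], [0.96, -0.28, -0.001], [-0.001, -0.002, -1.0]] q [ 0.04  0.31 -0.1   1.16 -0.    1.89] F [-0.8 -0.5 -1.5] w 0.0216083030703761 39.758331794255355
[ 0.0838 -0.0183 -0.0012]
519 (296.9172668457031, 78.75180053710938) 22.101810455322266 [0.55311366 0.18027597 0.096     ] [0.55315071 0.18057541 0.09616971] [0.03562869 0.03563607 0.00376086]
447 [0.55028194 0.10119069 0.21921023] [213.28411633 320.39821029]
```

View pics/w4.png

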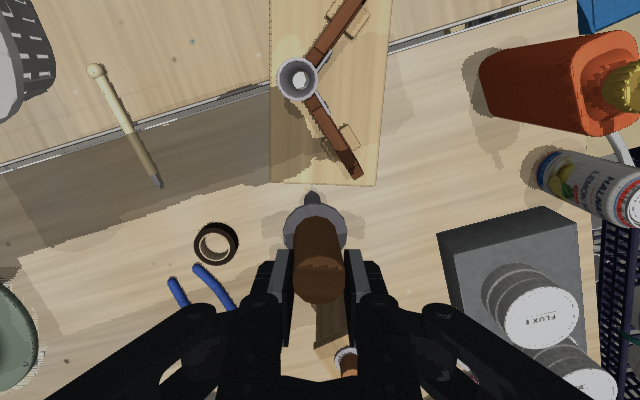

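The wrist view shows the hinge ring at (297,79), the held collar centred near (315,230) and the pin tip at about (312,193). Next I'll measure the pin's tip and knob top in the same view to get its offset and tilt.

Run:
```python
from h import *
w=np.load("w4.npz"); C=(w["f"],w["cx"],w["cy"],w["R"],w["t"]); d=w["d"]; P=pts(C,d); p=w["p"]
near=P[...,2]>.13
for v in range(186,250,4):
    c=np.where(near[v,270:365])[0]+270
    if len(c): print(v,c.min(),c.max(),(c.min()+c.max())/2,P[v,(c.min()+c.max())//2].round(4))
for v in range(250,306,6): print(v,P[v,320].round(4))
tcp=np.array([.5471,.0955]); ax=lambda q:(np.array([[.28,.96],[.96,-.28]])@(q[:2]-tcp)).round(4)
# collar top points
h=P[...,2]; m=np.zeros_like(near); m[200:260,270:365]=1
hist,e=np.histogram(h[m&near],bins=np.arange(.14,.30,.004)); print(list(zip(e.round(3),hist)))
```

```text
190 311 311 311.0 [0.5424 0.0978 0.1538]
194 306 360 333.0 [ 5.507e-01  4.410e-02 -3.000e-04]
198 304 319 311.5 [0.5442 0.1012 0.1865]
202 304 320 312.0 [0.5451 0.101  0.1956]
206 293 330 311.5 [0.5484 0.1112 0.2359]
210 294 338 316.0 [0.5503 0.1081 0.2354]
214 290 340 315.0 [0.5492 0.1063 0.236 ]
218 287 343 315.0 [0.5494 0.1066 0.243 ]
222 274 344 309.0 [0.5462 0.1067 0.2469]
226 284 345 314.5 [0.5489 0.1064 0.2535]
230 283 346 314.5 [0.549  0.1064 0.259 ]
234 283 346 314.5 [0.549  0.1062 0.2633]
238 284 346 315.0 [0.5495 0.106  0.2678]
242 284 345 314.5 [0.5492 0.1064 0.2728]
246 286 343 314.5 [0.5492 0.1061 0.2764]
250 [0.552  0.1063 0.2825]
256 [0.5516 0.105  0.2853]
262 [0.5512 0.1035 0.2875]
268 [0.5502 0.1001 0.286 ]
274 [0.5495 0.0978 0.2867]
280 [0.5487 0.0949 0.2864]
286 [0.5479 0.0921 0.2862]
292 [0.5473 0.0902 0.2877]
298 [0.5463 0.0868 0.2866]
304 [0.5454 0.0837 0.2862]
[(np.float64(0.14), np.int64(0)), (np.float64(0.144), np.int64(0)), (np.float64(0.148), np.int64(0)), (np.float64(0.152), np.int64(0)), (np.float64(0.156), np.int64(0)), (np.float64(0.16), np.int64(0)), 
[... 445 characters left out ...]
float64(0.216), np.int64(0)), (np.float64(0.22), np.int64(0)), (np.float64(0.224), np.int64(0)), (np.float64(0.228), np.int64(0)), (np.float64(0.232), np.int64(278)), (np.float64(0.236), np.int64(999)), (np.float64(0.24), np.int64(108)), (np.float64(0.244), np.int64(110)), (np.float64(0.248), np.int64(123)), (np.float64(0.252), np.int64(126)), (np.float64(0.256), np.int64(131)), (np.float64(0.26), np.int64(145)), (np.float64(0.264), np.int64(152)), (np.float64(0.268), np.int64(156)), (np.float64(0.272), np.int64(176)), (np.float64(0.276), np.int64(217)), (np.float64(0.28), np.int64(292)), (np.float64(0.284), np.int64(330)), (np.float64(0.288), np.int64(73)), (np.float64(0.292), np.int64(0))]
```

Run:
```python
from h import *
from scipy.optimize import least_squares
w=np.load("w4.npz"); C=(w["f"],w["cx"],w["cy"],w["R"],w["t"]); P=pts(C,w["d"])
print("collar ray",onplane(C,314.8,231.5,.237)); print("tip",onplane(C,311.5,191,.153))
def fit(Q,r):
    f=lambda c:np.hypot(Q[:,0]-c[0],Q[:,1]-c[1])-r
    s=least_squares(f,[.548,.0955],loss="soft_l1",f_scale=.0005); return s.x,np.abs(s.fun).mean(),len(Q)
B=np.zeros(P.shape[:2],bool); B[195:300,280:350]=1; z=P[...,2]
def hull(m): Q=P[m][:,:2].astype(np.float32); return Q
m=B&(z>.232)&(z<.241); q=hull(m); rr=np.hypot(*(q-[.548,.0955]).T); print("collar pts",fit(q[rr>.0165],.018), rr.max())
k=B&(z>.245)&(z<.26); q=hull(k); rr=np.hypot(*(q-[.548,.0955]).T); print("knob low",fit(q[rr<.016],.012))
k=B&(z>.262)&(z<.28); q=hull(k); rr=np.hypot(*(q-[.548,.0955]).T); print("knob hi",fit(q[rr<.016],.012))
k=B&(z>.175)&(z<.2); print("shank",fit(hull(k),.006),P[k].mean(0))
```

```text
collar ray [0.54632415 0.09690038 0.237     ]
tip [0.54247019 0.09669779 0.153     ]
collar pts (array([0.54760436, 0.09476233]), np.float64(0.0006697202785833346), 305) 0.019981782316747757
knob low (array([0.54654577, 0.09463276]), np.float64(0.0002114486824126021), 464)
knob hi (array([0.54740649, 0.09451317]), np.float64(0.00028947956156354516), 771)
shank (array([0.54329528, 0.09538994]), np.float64(0.00016270951692994455), 123) [0.54441853 0.10025888 0.1859532 ]
```

Run:
```python
from h import *
C=cal("side")
for x in (.547,.542):
  for z in (.293,.159): u,v=proj(C,[x,-.212,z]); print(x,z,((u-220+.5)*2.7-.5,(v-80+.5)*2.7-.5))
# new side picture, pin in hand now
p,d=robot.capture("side")
P=pts(C,d); s=robot.state()["tcp_pos"]
for lo,hi,r in ((.245,.283,.012),(.165,.228,.006)):
    m=(P[...,2]>lo)&(P[...,2]<hi)&(np.hypot(P[...,0]-s[0],P[...,1]-s[1])<.022)
    print(lo,m.sum(),P[m].mean(0) if m.any() else "", np.percentile(P[m],[5,95],axis=0)[:,0] if m.any() else "")
u,v=proj(C,[.547,.0955,.23]);u,v=int(u),int(v)
cv2.imwrite("pics/s3.png",cv2.resize(p[v-50:v+60,u-50:u+50,::-1],None,fx=5,fy=5,interpolation=2)); print(u,v)
for z in (.285,.153): print(z,[( (a-o+.5)*5) for a,o in zip(proj(C,[.547,.0955,z]),(u-50,v-50))])
```

```text
0.547 0.293 (np.float64(288.9144088505064), np.float64(247.20156770259615))
0.547 0.159 (np.float64(289.10706757682004), np.float64(388.3774322044254))
0.542 0.293 (np.float64(282.6509681557628), np.float64(247.17411269086833))
0.542 0.159 (np.float64(283.29685751469253), np.float64(388.3182156863818))
0.245 114 [0.54878785 0.08364633 0.26506124] [0.53661047 0.55948502]
0.165 76 [0.54561062 0.08920592 0.19762058] [0.53931783 0.55106557]
328 145
0.285 [np.float64(255.8532693104081), np.float64(163.0258786835286)]
0.153 [np.float64(255.57838012823964), np.float64(374.9144833908291)]
```

View pics/s3.png

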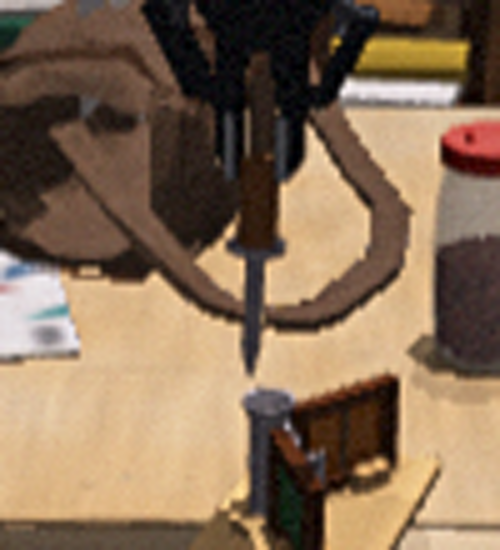

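The side view confirms a tilt of about 0.047 rad, with the knob at (259,190) and the tip at (250,373). I'll turn the tool to make the pin upright and move it above the hinge.

{"name": "drive_tool", "arguments": {"deltas": [{"jaw": 0.015,"translation": [0.02,-0.004,0],"delta_rot": [-0.012,0.001,0]},{"jaw": 0.015,"translation": [0.05,-0.01,0],"delta_rot": [-0.03,0.002,0]},{"jaw": 0.015,"translation": [0.075,-0.015,0],"delta_rot": [-0.049,0.004,0]},{"jaw": 0.015,"translation": [0.084,-0.0175,0],"delta_rot": [-0.049,0.004,0]},{"jaw": 0.015,"translation": [0.084,-0.0175,0],"delta_rot": [-0.049,0.004,0]},{"jaw": 0.015,"translation": [0.084,-0.0175,0],"delta_rot": [-0.049,0.004,0]}]}}

```text
clock: 4.57
tcp_pos: [0.5548, 0.1795, 0.252]
tool_rot: [2.485, 1.86, 0.048]
ft_force: [-0.8, -0.9, -1.3]
gripper_width: 0.0217
gripper_force: 39.8
```

```bash
cat > pin.py <<'E'
from h import *
from scipy.optimize import least_squares
def pin(c0,dz):
    C=cal("wrist"); p,d=robot.capture("wrist"); P=pts(C,d); z=P[...,2]; near=np.hypot(P[...,0]-c0[0],P[...,1]-c0[1])
    B=np.zeros(z.shape,bool); B[150:300,280:350]=1
    for n,lo,hi,r,R in (("hi",.262,.28,.012,.016),("low",.245,.26,.012,.016),("shank",.175,.2,.006,.012)):
        Q=P[B&(z>lo+dz)&(z<hi+dz)&(near<R)]
        if len(Q)<10: print(n,"none"); continue
        s=least_squares(lambda c:np.hypot(Q[:,0]-c[0],Q[:,1]-c[1])-r,c0,loss="soft_l1",f_scale=.0005); print(n,s.x.round(4),np.abs(s.fun).mean().round(5),len(Q),Q[:,2].mean().round(4))
    m=(z>.0945)&(z<.0985)&(np.hypot(P[...,0]-.553,P[...,1]-.18)<.03)
    print("rim",m.sum())
    return p
E
python3 - <<'E'
from pin import *
print(to([.5538,.1811,.2509])); pin([.5531,.1803],0)
E
```

```text
t 4.5667 tcp [0.5548 0.1795 0.252 ] R [[0.282, 0.958, 0.047], [0.959, -0.282, -0.011], [0.003, 0.049, -0.999]] q [ 0.2   0.33 -0.07  1.13 -0.02  2.05] F [-0.8 -0.9 -1.3] w 0.0217082706174632 39.76694293123728
[ 0.0012 -0.0015  0.001 ]
hi [0.5541 0.1788] 0.00021 734 0.2715
low [0.5542 0.1787] 0.00019 462 0.2529
shank [0.5544 0.1788] 0.00014 141 0.1857
rim 402
```

{"name": "drive_tool", "arguments": {"deltas": [{"jaw": 0.015,"translation": [0.001,-0.0025,0.02],"delta_rot": [0,0,0]},{"jaw": 0.015,"translation": [0.001,-0.0035,0.04],"delta_rot": [0,0,0]},{"jaw": 0.015,"translation": [0.001,-0.0045,0.06],"delta_rot": [0,0,0]},{"jaw": 0.015,"translation": [0.001,-0.0055,0.08],"delta_rot": [0,0,0]},{"jaw": 0.015,"translation": [0.001,-0.0065,0.1],"delta_rot": [0,0,0]},{"jaw": 0.015,"translation": [0.001,-0.007,0.11],"delta_rot": [0,0,0]},{"jaw": 0.015,"translation": [0.001,-0.007,0.11],"delta_rot": [0,0,0]}], "newtons": 60}}

```text
clock: 5.2
tcp_pos: [0.552, 0.1807, 0.1395]
tool_rot: [2.488, 1.86, 0.043]
ft_force: [-0.5, -0.2, -1.6]
gripper_width: 0.021
gripper_force: 58.8
```

Run:
```python
from pin import *
print(to([.5538,.1811,.112])); pin([.5531,.1803],-.11)
```

```text
t 5.2 tcp [0.552  0.1807 0.1395] R [[0.283, 0.958, 0.043], [0.959, -0.283, -0.011], [0.001, 0.045, -0.999]] q [ 0.2   0.4  -0.26  0.87 -0.02  2.06] F [-0.5 -0.2 -1.6] w 0.020979969233593878 58.830065119836945
[0.0008 0.0004 0.0276]
hi [0.5514 0.18  ] 0.0003 778 0.1617
low [0.5514 0.1799] 0.00019 473 0.1429
shank [0.5518 0.1802] 0.00233 179 0.079
rim 421
```

The pin is in the bore and free of side load. About 26 mm remain, so I'll push slowly.

{"name": "drive_tool", "arguments": {"deltas": [{"jaw": 0.015,"translation": [0.0005,0.001,0.004],"delta_rot": [0,0,0]},{"jaw": 0.015,"translation": [0.0005,0.001,0.008],"delta_rot": [0,0,0]},{"jaw": 0.015,"translation": [0.0005,0.0008,0.012],"delta_rot": [0,0,0]},{"jaw": 0.015,"translation": [0.0005,0.0006,0.016],"delta_rot": [0,0,0]},{"jaw": 0.015,"translation": [0.0005,0.0005,0.019],"delta_rot": [0,0,0]},{"jaw": 0.015,"translation": [0.0005,0.0004,0.022],"delta_rot": [0,0,0]},{"jaw": 0.015,"translation": [0.0005,0.0004,0.022],"delta_rot": [0,0,0]}]}}

```text
clock: 5.83
tcp_pos: [0.5557, 0.1828, 0.12]
tool_rot: [2.484, 1.861, 0.051]
ft_force: [1.2, -0.2, 1.7]
gripper_width: 0.0209
gripper_force: 59.0
```

{"name": "drive_tool", "arguments": {"deltas": [{"jaw": 0.015,"translation": [0,0,0.002],"delta_rot": [0,0,0]},{"jaw": 0.015,"translation": [0,-0.0001,0.004],"delta_rot": [0,0,0]},{"jaw": 0.015,"translation": [0,-0.0001,0.005],"delta_rot": [0,0,0]},{"jaw": 0.015,"translation": [0,-0.0001,0.005],"delta_rot": [0,0,0]}]}}

```text
clock: 6.17
tcp_pos: [0.5555, 0.1827, 0.1149]
tool_rot: [2.484, 1.861, 0.051]
ft_force: [1.1, 0.1, 1.9]
gripper_width: 0.021
gripper_force: 59.0
```

Run:
```python
from pin import *
print(to([.5538,.1811,.112])); 
C=cal("wrist"); p,d=robot.capture("wrist"); P=pts(C,d); z=P[...,2]; n=np.hypot(P[...,0]-.5531,P[...,1]-.1803)
h,e=np.histogram(z[(n<.019)&(z>.08)],bins=np.arange(.08,.17,.004)); print(list(zip(e.round(3).tolist(),h.tolist())))
m=(n<.0175)&(n>.014)&(z<.115)&(z>.08); print("collar top",np.median(z[m]))
```

```text
t 6.1667 tcp [0.5555 0.1827 0.1149] R [[0.281, 0.958, 0.048], [0.96, -0.281, -0.01], [0.004, 0.049, -0.999]] q [ 0.2   0.43 -0.29  0.81 -0.02  2.06] F [1.1 0.1 1.9] w 0.020973342266309022 59.022079516144004
[-0.002  -0.0013  0.0029]
[(0.08, 11), (0.084, 6), (0.088, 0), (0.092, 19), (0.096, 186), (0.1, 929), (0.104, 105), (0.108, 113), (0.112, 122), (0.116, 132), (0.12, 142), (0.124, 137), (0.128, 145), (0.132, 161), (0.136, 177), (0.14, 201), (0.144, 260), (0.148, 2246), (0.152, 150), (0.156, 137), (0.16, 145), (0.164, 183)]
collar top 0.100932883828819
```

{"name": "drive_tool", "arguments": {"deltas": [{"jaw": 0.015,"translation": [-0.001,-0.001,0.001],"delta_rot": [0,0,0]},{"jaw": 0.015,"translation": [-0.0015,-0.001,0.002],"delta_rot": [0,0,0]},{"jaw": 0.015,"translation": [-0.0015,-0.001,0.003],"delta_rot": [0,0,0]},{"jaw": 0.015,"translation": [-0.0015,-0.001,0.003],"delta_rot": [0,0,0]}]}}

```text
clock: 6.55
tcp_pos: [0.5557, 0.1823, 0.1145]
tool_rot: [2.484, 1.861, 0.057]
ft_force: [-1.3, 0.5, 13.8]
gripper_width: 0.021
gripper_force: 60.5
```

The collar is seated: 14 N and no more travel. I'll release and lift clear.

{"name": "drive_tool", "arguments": {"deltas": [{"jaw": 0.015,"translation": [0,0,-0.0015],"delta_rot": [0,0,0]},{"jaw": 0.04,"translation": [0,0,-0.0015],"delta_rot": [0,0,0]},{"jaw": 0.07,"translation": [0,0,-0.0015],"delta_rot": [0,0,0]},{"jaw": 0.08,"translation": [0,0,-0.0015],"delta_rot": [0,0,0]},{"jaw": 0.08,"translation": [0,0,-0.0015],"delta_rot": [0,0,0]},{"jaw": 0.08,"translation": [0,0,-0.0015],"delta_rot": [0,0,0]}]}}

```text
clock: 7.05
tcp_pos: [0.5536, 0.1815, 0.113]
tool_rot: [2.485, 1.862, 0.049]
ft_force: [0.2, -0.4, 0.4]
gripper_width: 0.0791
gripper_force: 0.0
```

{"name": "drive_tool", "arguments": {"deltas": [{"jaw": 0.08,"translation": [0,0,-0.02],"delta_rot": [0,0,0]},{"jaw": 0.08,"translation": [0,0.002,-0.05],"delta_rot": [0,0,0]},{"jaw": 0.08,"translation": [0,0.004,-0.085],"delta_rot": [0,0,0]},{"jaw": 0.08,"translation": [-0.02,0.006,-0.12],"delta_rot": [0,0,0]},{"jaw": 0.08,"translation": [-0.05,0.006,-0.14],"delta_rot": [0,0,0]},{"jaw": 0.08,"translation": [-0.06,0.006,-0.14],"delta_rot": [0,0,0]},{"jaw": 0.08,"translation": [-0.06,0.006,-0.14],"delta_rot": [0,0,0]}]}}

```text
clock: 7.63
tcp_pos: [0.5365, 0.1221, 0.2547]
tool_rot: [2.486, 1.857, 0.053]
ft_force: [0.8, 0.2, -0.8]
gripper_width: 0.0796
gripper_force: 0.0
```

Run:
```python
from pin import *
to([.55,.18,.25])
C=cal("wrist"); p,d=robot.capture("wrist"); P=pts(C,d); z=P[...,2]; n=np.hypot(P[...,0]-.5531,P[...,1]-.1803)
m=(n<.0175)&(n>.014)&(z<.11)&(z>.09); print("collar top",np.median(z[m]),np.percentile(z[m],[5,95]),m.sum())
m=(n<.018)&(z>.143)&(z<.156); print("knob top",P[m].mean(0),m.sum())
cv2.imwrite("pics/w5.png",p[...,::-1])
```

```text
t 7.6333 tcp [0.5365 0.1221 0.2547] R [[0.284, 0.958, 0.05], [0.959, -0.283, -0.01], [0.005, 0.051, -0.999]] q [ 0.1   0.26 -0.16  1.1  -0.02  1.96] F [ 0.8  0.2 -0.8] w 0.07960715315426387 0.0
collar top 0.10035022860298665 [0.09796102 0.10160015] 384
knob top [0.5535425  0.18157176 0.15033746] 809
```

View pics/w5.png

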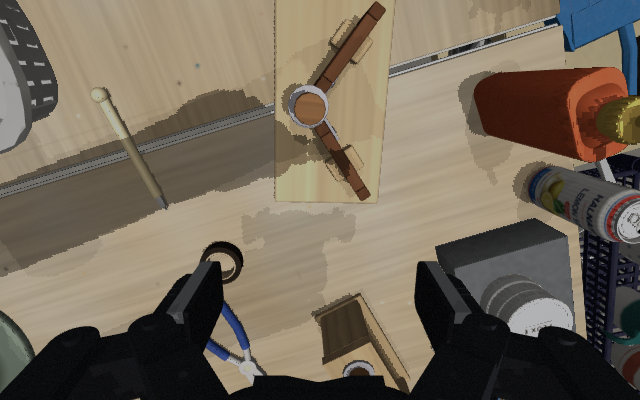

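The long pin stands home in the hinge at (310,105), with its collar top at 0.100 m. The short pin is still in the rack at (358,370), and the gripper is clear.

```bash
python3 -c "
from workcell import robot
print(robot.finish_job())"
```

```text
the job is handed in; nothing more can be done
None
```

The long pin is pushed down through both knuckles with its collar on the upper one (collar top measured at 100 mm) and let go; the short pin is still in the rack, and the job is handed in at about 7.7 s.

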